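Feel the print-head gap with a taper gauge

ROBOT

A 7-joint arm with a two-finger parallel gripper is mounted at the origin on the work surface. World frame = base frame: x ahead of the robot, y to its left, z up, the work surface at z = 0. Lengths are in m, angles in degrees, forces in N, time in s.
With the tool pointing down it reaches from about 0.425 to 0.875 m from the base axis. Payload 4.7 kg.
Tool frame: the origin (TCP) lies at the very end of the fingers, on their centre line; the grasp point (between the pads) lies 19 mm behind it; z points along the fingers, y is the direction in which the jaws open and shut (so a half turn about z gives the same grasp; the last joint's range is limited). The gripper opens to 87 mm and grips with 3 to 60 N. Pads are 19 mm wide; open, the fingers measure 117 mm over their backs; the gripper's body (75 mm by 190 mm) begins 51 mm behind the grasp point.
Start: joints at [78.043, 18.392, -4.016, 83.108, 1.295, 78.541, -3.26], TCP at [0.144, -0.634, 0.223] pointing down, gripper open.
Joint ranges: [-163.93, 163.93], [-17.29, 119.83], [-79.2, 71.16], [3.27, 140.29], [-89.18, 269.18], [5.43, 117.66], [-154.24, 154.24]. Speed limits (degrees/s): [147.25, 147.25, 180, 180, 180, 180, 180].

INTERFACE

Orientations are given as [roll, pitch, yaw] about the fixed x, y, z axes, in that order (R = Rz(yaw) Ry(pitch) Rx(roll)).
In Python, from cell import monitor, imaging, ticket, spot_in, pinpoint gives the robot as it stands.
- The arm moves only by the tool servo_tool, never from a script. Its argument "targets" is a list of rows, each a list of 5 numbers: the opening in per cent of the stroke, from 0 (shut) to 100 (fully open), then the shift along the tool's x, y, z in m, then the turn about the tool's z in rad. In form: [[grip, dx, dy, dz, turn], ...]. A call has 1 to 5 rows; each row is the pose to reach, as a shift and turn from the pose commanded when the call began, along the tool's axes at that moment; what a row does not reach only later rows make up. A row lasts 1/8 s, in which the tool goes at most 62.5 mm and 10.7 degrees, less where a joint would pass 70% of its speed; a pose out of reach is approached as far as the arm can. A call with a gripper value outside its range is refused whole. The fingers move at their own pace and stop on an object; "grip_force" is the grip in N (left out, the last holds). Time passes only in rows, so rows that repeat a pose let the fingers close. It gives the time, the measured TCP pose, the force and the opening at its end, in the units of the state.
- monitor.get_obs(): the state, without advancing time (a new reading comes with each control period).
- imaging.read_camera(name): name is "side" or "top"; returns a dict with "frame" (384x512x3 uint8, blue, green, red), "depth" (384x512 float32, m along the optical axis (not along the pixel's ray), 0 where there is no reading), "K" (3x3 intrinsics, pixels), "world_from_camera" (4x4, takes a point from camera to world coordinates). Camera axes: x right, y down, z forward; pixel columns grow to the right and rows downward; lengths in m; the calibration is good to about 2 mm. A picture is of the moment at which its call begins.
- ticket.sign_off(): hands the job in, once; it reports no verdict.
Trained networks look in the newest picture that a camera, given by its name, has taken for a name from the list of things; names that differ only in an ending like _2 or _b are one class to them, and where a whole thing is asked for, a point or a joint stands for the part that bears it (a point fixed in the world has none). Each returns a list of dicts, best first, with "confidence" (0 to 1); they miss things now and then, are a little off and sometimes report something else, mostly with a low value. They report only what shows in the picture. A call takes as long as a camera call. They do not tell look-alikes from the thing itself.
- spot_in(camera, label): "at" ([column, row] in pixels, amid what is visible of it).
- pinpoint(camera, label): "at" ([column, row] in pixels: a listed point, or the origin of a listed thing).
The state is a dict: "time_s": time; "qpos": joint angles; "joint_velocities": joint speeds; "effort": joint torques, N m; "tool_pos": TCP position; "tool_rot": TCP orientation; "force": force on the tool from outside, world axes, zero at the start; "wrist_torque": the same for the moment, N m; "grip_width": finger opening in m.
Only numpy, scipy, OpenCV 4.12 (cv2) and the standard library are available. Lean on these libraries where they do the work, as an engineer would, in place of code of your own. Each camera call takes 0.05 s, during which the arm holds its last target.

TASK

Take the taper gauge (wedge blade, square block handle) out of the wooden rack, carry it over the label-printer mechanism and slide it upright, tip first, down between the two upright plates until it drags snugly: both plates lightly pinch the blade and push back with about 5 N. How deep that is differs each time and has to be felt; do not ram or force the gap. Finish while still holding the gauge upright and still at that depth, and leave everything else on the bench alone.

Things in the scene. Friction and masses are not known exactly. Their poses are not given: they have to be found in the camera images.
- taper_gauge: Taper gauge, 70 g, upright in a rack slot. Origin: middle of the blade's tip; z up the blade. Steel wedge, z = 0 to 90 mm, 20 mm wide (y), thickness (x) growing evenly from 2.0 mm at the tip to 9.2 mm at z = 90. Black block handle 18 mm (x) by 30 mm (y), z = 96 to 130 mm, on a flange 28 by 40 by 6 mm; grip it at z = 114. Half a turn about z makes no difference.
- flat_gauge: Another gauge, in the other slot of the rack, not for this job: even 3 mm blade, round black knob (20 mm diameter) on a thin flange, its top 138 mm above the bench: carry the taper gauge over or round it. Origin at its tip.
- rack: Fixed wooden block 60 (x) by 150 (y) by 96 mm high with two upright slots, 15 mm (x) by 26 mm (y), at y = -48 and +48 mm. Origin: centre of its underside. Each gauge hangs by its flange on the rack's top, its tip 6 mm above the bench; lift it 90 mm straight up to come clear.
- printer: Fixed label-printer mechanism, base plate 130 (x) by 110 (y) mm, side cheeks at y = +-50 mm, 68 mm high. Origin: centre of its underside. On it a carriage with both plates floats easily across the gap (+-6 mm along x, 0.3 N), so the plates centre themselves on the blade. The carriage floor is 15 mm above the bench.
- gap (a point): Mouth of the gap: top of the plates' flat faces, 90 mm above the bench, midway along them, within 1 mm of the gap's middle; moves with the carriage. Its x crosses the gap, y runs along the plates, z up. The gap is 3.6 to 5.6 mm wide, unknown each time: the taper gauge first touches both faces with its tip 20 to 45 mm below this point. Bent lips, 11 mm higher and 9 mm out each side, lead it in.
- platen_plate: Steel upright plate on the gap's +x side, locked on the carriage: 8 mm thick, face 60 mm long (y) and 70 mm high. Origin 90 mm below the top edge of its inner face, midway along.
- head_plate: Aluminium upright plate of the same size on the gap's -x side, backed on the carriage by springs of 8 N per mm; it yields as the wedge goes deeper, so the drag grows by about 0.6 N for each mm past first touch. Origin as for the platen plate.
- screwdriver: Bystander: screwdriver, 150 mm long, lying between rack and printer; leave alone.
- bowl: Bystander: shallow steel bowl, 110 mm across, 30 mm high; leave alone.
- power_driver: Bystander: grey electric screwdriver, 225 mm long, lying at the right; leave alone.
- display: Bystander: small flat display panel, 85 by 130 by 8 mm; leave alone.
- mouse: Bystander: black computer mouse, 100 by 60 by 32 mm; leave alone.
- file: Bystander: flat file, 205 mm long, lying at the right; leave alone.
Things that resemble listed ones, but are neither listed nor needed, are in the scene too. There is more than one size of the printer; the job needs the smallest.

How it is judged:
By the outcome, as a careful person would: the job done as asked, in the order asked, and still so for the second after the job is handed in, while the arm keeps its last pose, push and grip.
It also fails if it takes over 48 s, if anything falls off the work surface, if the arm or the gripper's body presses on something with over 40 N, if the wrist force passes 120 N, or if a joint passes its speed limit or range.

## Working session

There is one attempt and no reset: what is moved stays moved. The work goes in short steps, Python scripts to look and compute and a tool call to move; the robot and the scene stay as the last step left them, time stands still between calls to the robot, and variables do not carry over. Pictures are saved under pics/ and viewed, and the job is handed in when it is done.

Besides the shell and the picture viewer there is one more tool, called after ">>>" in YAML: its name, and indented under it one key for each argument. servo_tool: Moves the arm, as the interface text tells. Its arguments: {"type":"object","properties":{"targets":{"type":"array","items":{"type":"array","items":{"type":"number"}}},"grip_force":{"type":"number"}},"required":["targets"]}

```bash
mkdir -p pics; ls; cat > h.py <<'E'
import numpy as np,cv2
from cell import monitor, imaging, ticket, spot_in, pinpoint
def cam(n):
    c=imaging.read_camera(n); return c
def px2w(c,u,v,z=None,d=None):
    K=c["K"];T=c["world_from_camera"]
    r=np.linalg.inv(K)@np.array([u,v,1.0])
    if z is None:
        if d is None: d=c["depth"][int(round(v)),int(round(u))]
        return (T@np.append(r*d,1))[:3]
    rw=T[:3,:3]@r; o=T[:3,3]
    return o+rw*(z-o[2])/rw[2]
def w2px(c,p):
    q=np.linalg.inv(c["world_from_camera"])@np.append(p,1); q=c["K"]@q[:3]; return q[:2]/q[2]
E
python3 - <<'E'
from h import *
for n in("side","top"):
    c=cam(n); cv2.imwrite(f"pics/{n}0.png",cv2.resize(c["frame"],None,fx=1.5,fy=1.5))
    print(n,c["world_from_camera"].round(3).tolist(),c["K"].round(1).tolist())
    for l in("taper_gauge","flat_gauge","rack","printer","gap","platen_plate","head_plate"):
        print(l,[(np.round(d["at"],1).tolist(),round(d["confidence"],2)) for d in pinpoint(n,l)][:4])
o=monitor.get_obs();print(o["time_s"],o["tool_pos"],o["tool_rot"],o["force"],o["grip_width"])
E
```

```text
pics
side [[-0.779, -0.413, 0.472, -0.075], [-0.628, 0.513, -0.586, 0.59], [-0.0, -0.752, -0.659, 0.887], [0.0, 0.0, 0.0, 1.0]] [[432.4, 0.0, 255.0], [0.0, 432.4, 187.8], [0.0, 0.0, 1.0]]
taper_gauge [([204.5, 163.3], 0.54)]
flat_gauge []
rack [([177.4, 283.8], 0.59), ([274.5, 197.5], 0.41)]
printer [([368.6, 216.8], 0.83), ([236.1, 317.3], 0.61), ([274.4, 175.5], 0.37)]
gap [([374.1, 188.8], 0.96), ([275.2, 171.9], 0.83)]
platen_plate [([205.4, 162.6], 0.62), ([277.8, 173.7], 0.54), ([366.9, 217.5], 0.5)]
head_plate [([275.1, 197.4], 0.91), ([235.1, 320.7], 0.88), ([368.5, 220.6], 0.84)]
top [[0.003, -0.98, 0.201, 0.215], [-1.0, -0.003, -0.001, -0.113], [0.002, -0.201, -0.98, 1.508], [0.0, 0.0, 0.0, 1.0]] [[465.9, 0.0, 247.3], [0.0, 465.9, 198.8], [0.0, 0.0, 1.0]]
taper_gauge [([134.4, 209.3], 0.57)]
flat_gauge [([165.0, 206.2], 0.53)]
rack [([151.4, 209.5], 0.67)]
printer [([274.0, 211.0], 0.97), ([150.9, 266.5], 0.86), ([305.0, 292.6], 0.79)]
gap [([309.6, 291.5], 0.9), ([280.6, 205.5], 0.61), ([145.7, 261.4], 0.61)]
platen_plate [([273.8, 206.9], 0.7), ([152.6, 263.8], 0.56), ([302.8, 290.6], 0.55)]
head_plate [([153.0, 263.6], 0.75), ([300.9, 295.6], 0.72), ([278.0, 210.9], 0.57), ([342.1, 200.4], 0.41)]
0.8 [ 0.14361587 -0.63396333  0.22262771] [1.79992731e+02 3.13230323e-03 1.27693361e+01] [-0.23334815 -0.08657682  0.08165319] 0.08720081489071142
```

View pics/side0.png

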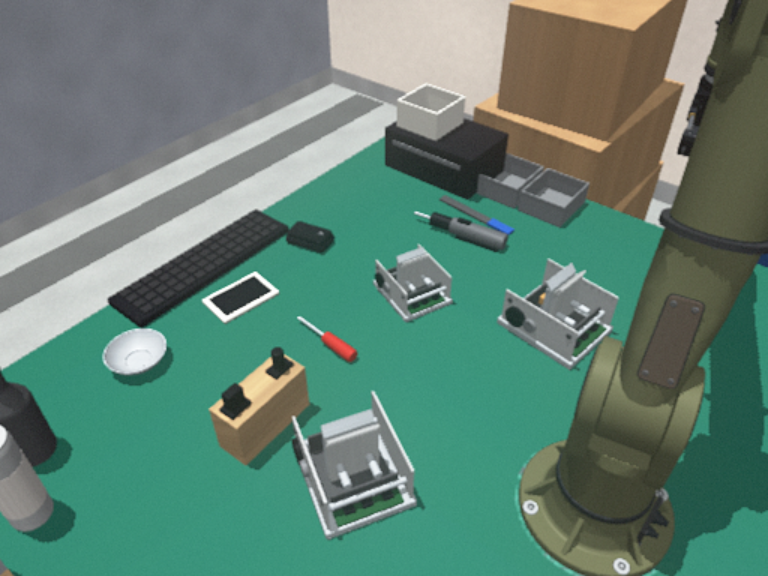

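View pics/top0.png

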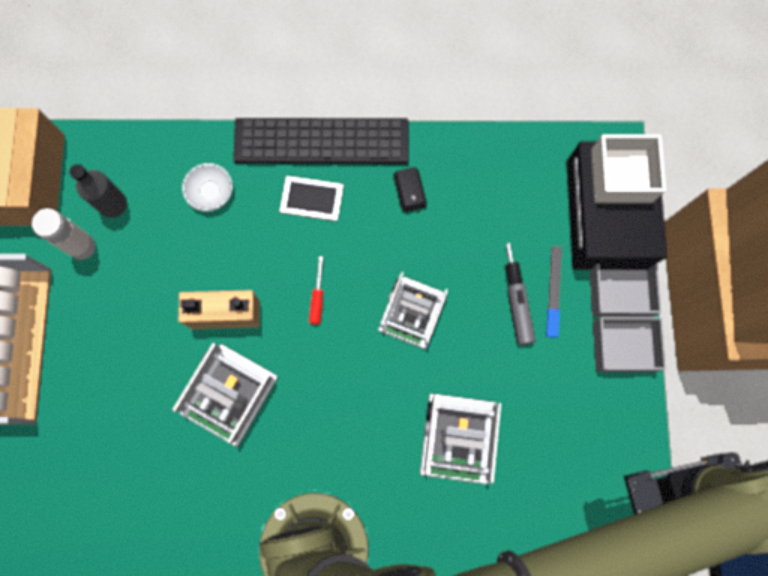

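Side view: rack at (258,405) with the square-handled gauge at (234,397) and the round knob at (279,357). Top view (1.5x): three printer-like mechanisms at (413,310), (225,393) and (461,438). The one at (413,310) looks smallest. I'll check that by size in enlarged crops.

```bash
python3 - <<'E'
from h import *
c=cam("top"); f=c["frame"]
a=cv2.resize(f[175:240,240:310],None,fx=8,fy=8,interpolation=cv2.INTER_CUBIC)
cv2.imwrite("pics/top_pr.png",a)
b=cv2.resize(f[185:230,110:180],None,fx=8,fy=8,interpolation=cv2.INTER_CUBIC)
cv2.imwrite("pics/top_rack.png",b)
np.savez("top0.npz",**c)
s=cam("side"); np.savez("side0.npz",**s)
cv2.imwrite("pics/side_pr.png",cv2.resize(s["frame"][155:220,235:315],None,fx=8,fy=8,interpolation=cv2.INTER_CUBIC))
cv2.imwrite("pics/side_rack.png",cv2.resize(s["frame"][225:310,130:215],None,fx=7,fy=7,interpolation=cv2.INTER_CUBIC))
# sizes
for name,(u,v) in dict(A=(275,207),B=(150,262),C=(308,293)).items():
    P=[];
    for y in range(v-35,v+36):
        for x in range(u-38,u+39):
            p=px2w(c,x,y)
            if c["depth"][y,x]>0 and p[2]>0.012: P.append(p)
    P=np.array(P); r=cv2.minAreaRect(P[:,:2].astype(np.float32)*1000); print(name,len(P),r,"zmax",np.percentile(P[:,2],[50,90,99]))
E
```

```text
A 1069 ((463.3421325683594, -187.78305053710938), (122.43762969970703, 204.8689422607422), 61.54029846191406) zmax [0.03270778 0.09219615 0.10302065]
B 2534 ((311.2484130859375, 182.7048797607422), (161.63438415527344, 167.5575714111328), 61.16521072387695) zmax [0.02921566 0.11586513 0.13050027]
C 2502 ((224.9657745361328, -296.1192321777344), (143.64984130859375, 167.09970092773438), 82.4649658203125) zmax [0.02423195 0.11690073 0.13049957]
```

View pics/top_pr.png

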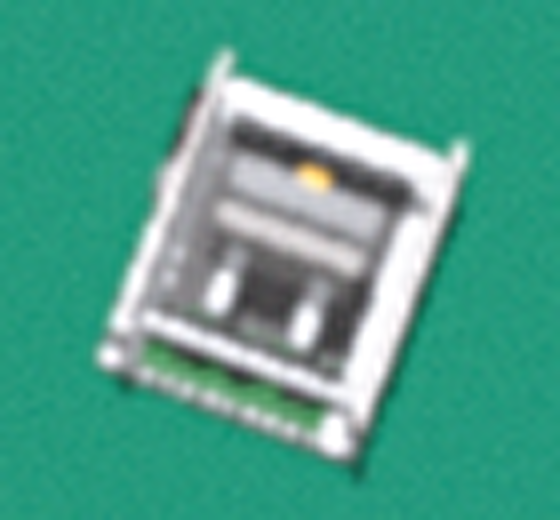

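View pics/side_pr.png

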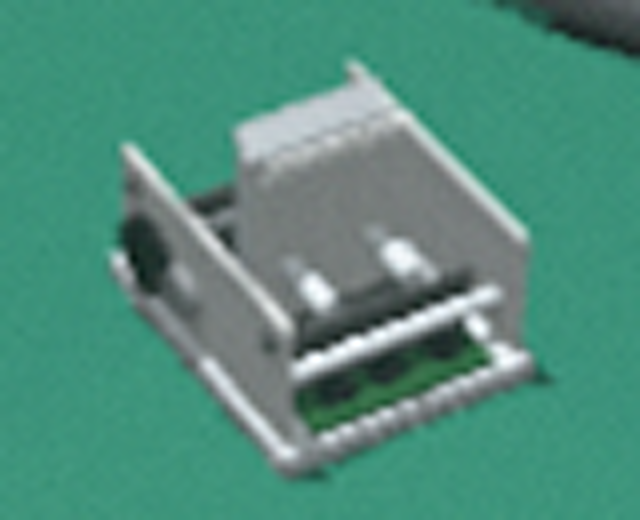

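View pics/top_rack.png

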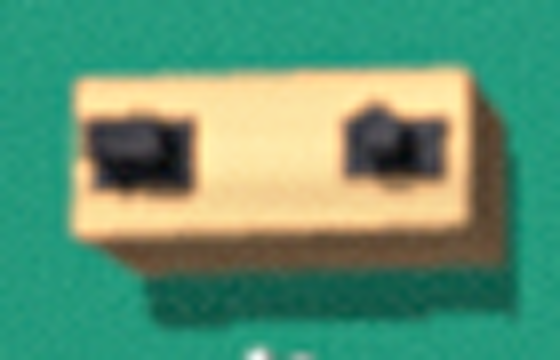

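View pics/side_rack.png

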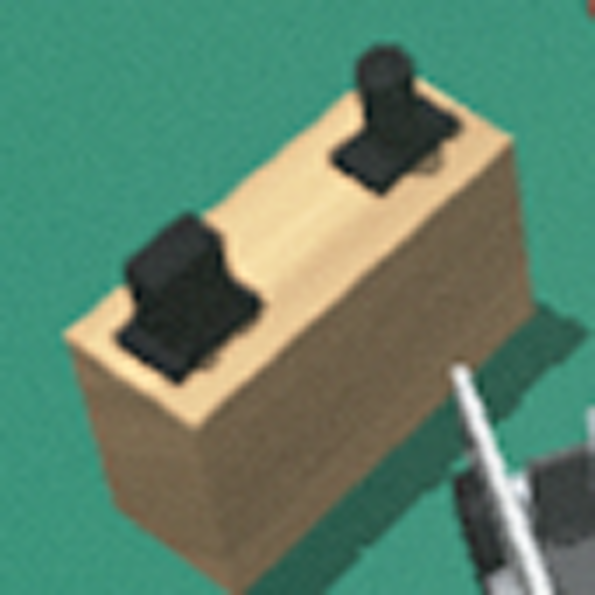

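Confirmed: A (top px (275,207)) is 103 mm high, while the look-alikes B (150,262) and C (308,293) are 130 mm. A is the smallest and its 101 mm lip height fits. The square-handled gauge is at top px (127,204) and the round-knob flat gauge at (160,203). Next I'll work out the precise geometry.

```bash
cat > geo.py <<'E'
from h import *
def cloud(c,box):
    u0,u1,v0,v1=box
    V,U=np.mgrid[v0:v1,u0:u1]; d=c["depth"][v0:v1,u0:u1]
    K=c["K"]; X=np.stack([(U-K[0,2])/K[0,0]*d,(V-K[1,2])/K[1,1]*d,d,np.ones_like(d)],-1)
    P=(X@c["world_from_camera"].T)[...,:3]; return P[d>0], c["frame"][v0:v1,u0:u1][d>0]
E
python3 - <<'E'
from geo import *
t=dict(np.load("top0.npz")); s=dict(np.load("side0.npz"))
# rack top
for n,c,box in(("top",t,(110,180,185,230)),("side",s,(130,215,225,310))):
    P,F=cloud(c,box)
    m=(abs(P[:,2]-.096)<.004)
    r=cv2.minAreaRect((P[m,:2]*1000).astype(np.float32)); print(n,"rack",m.sum(),r, "z",np.median(P[m,2]))
    m=(P[:,2]>.125)&(P[:,2]<.15)
    Q=P[m]; 
    for k in (Q[:,1]>np.median([Q[:,1].min(),Q[:,1].max()]),):
        for kk in(k,~k): print("  knob",kk.sum(),Q[kk].mean(0).round(4),Q[kk].min(0).round(4),Q[kk].max(0).round(4))
# gap
for n,c,uv in(("top",t,(280.6,205.5)),("side",s,(275.2,171.9))): print("gap",n,px2w(c,*uv,z=.09).round(4))
for n,c,uv in(("top",t,(134.4,209.3)),): print("taper tip",n,px2w(c,*uv,z=.006).round(4))
for n,c,uv in(("top",t,(274,211)),("side",s,(274.4,175.5))): print("printer",n,px2w(c,*uv,z=.0).round(4))
# printer footprint and top features
for n,c,box in(("top",t,(245,305,178,236)),("side",s,(240,312,155,220))):
    P,F=cloud(c,box); m=(P[:,2]>.006)
    print(n,"foot",cv2.minAreaRect((P[m,:2]*1000).astype(np.float32)))
    m=(P[:,2]>.092); print(n,"lips",m.sum(),cv2.minAreaRect((P[m,:2]*1000).astype(np.float32)))
    m=(P[:,2]>.06)&(P[:,2]<.072); print(n,"cheektops",m.sum(),cv2.minAreaRect((P[m,:2]*1000).astype(np.float32)))
E
```

```text
top rack 601 ((489.63385009765625, 204.50697326660156), (60.439109802246094, 149.6839599609375), 2.203702688217163) z 0.09595614243836392
  knob 65 [0.4871 0.2522 0.1346] [0.4783 0.2372 0.1254] [0.496  0.2694 0.1425]
  knob 40 [0.4901 0.1561 0.137 ] [0.4812 0.1482 0.1253] [0.501  0.1652 0.1437]
side rack 937 ((486.7626037597656, 202.3782958984375), (63.7524299621582, 152.39952087402344), 2.27488112449646) z 0.09636565223568216
  knob 129 [0.4803 0.2514 0.1338] [0.3424 0.2097 0.1251] [0.4947 0.2657 0.14  ]
  knob 74 [0.4864 0.1563 0.1348] [0.4786 0.1452 0.1255] [0.4981 0.1642 0.1408]
gap top [ 0.485  -0.2179  0.09  ]
gap side [ 0.4952 -0.2105  0.09  ]
taper tip top [0.4868 0.2547 0.006 ]
printer top [ 0.4837 -0.2027  0.    ]
printer side [ 0.5505 -0.2845  0.    ]
top foot ((498.6806335449219, -203.61114501953125), (190.22059631347656, 186.0210723876953), 0.1947619467973709)
top lips 111 ((496.6036376953125, -206.1459197998047), (59.44772720336914, 27.6094913482666), 69.35332489013672)
top cheektops 89 ((494.368896484375, -205.11595153808594), (103.89482879638672, 117.33988189697266), 67.75919342041016)
side foot ((495.98187255859375, -274.0438537597656), (258.1338195800781, 215.65562438964844), 60.9312858581543)
side lips 113 ((494.2684631347656, -209.38746643066406), (62.483333587646484, 29.987760543823242), 67.15184783935547)
side cheektops 204 ((490.33843994140625, -207.40170288085938), (106.11202239990234, 120.45584869384766), 68.57308197021484)
```

```bash
python3 - <<'E'
from geo import *
t=dict(np.load("top0.npz")); s=dict(np.load("side0.npz"))
th=np.radians(-21.7); ex=np.array([np.cos(th),np.sin(th)]); ey=np.array([-ex[1],ex[0]]); o=np.array([.4955,-.2075])
for n,c,box in(("top",t,(245,305,178,236)),("side",s,(240,312,155,220))):
    P,F=cloud(c,box); a=(P[:,:2]-o)@ex*1000; b=(P[:,:2]-o)@ey*1000; z=P[:,2]*1000
    for sg in(-1,1):
        m=(z>62)&(z<73)&(b*sg>40)&(b*sg<60)&(abs(a)<70)
        if m.sum()>5:
            k=np.polyfit(a[m],b[m],1); print(n,"cheek",sg,m.sum(),"slope deg",np.degrees(k[0]).round(2),"b",k[1].round(1),"a",a[m].min().round(1),a[m].max().round(1))
    m=(z>93)&(abs(a)<30)&(abs(b)<40)
    ks=np.polyfit(b[m],a[m],1);print(n,"lip slope",np.degrees(-ks[0]).round(2),"a range",np.percentile(a[m],[2,50,98]).round(1),"b",np.percentile(b[m],[1,99]).round(1))
    # lip outer edges and profile a vs z
    for lo in range(-24,26,3):
        q=(abs(a-lo-1.5)<1.5)&(abs(b)<26)&(z>15)
        if q.sum(): print("   a",lo,q.sum(),np.percentile(z[q],[10,50,90]).round(0))
    # edge fit by b-bins
    B=np.arange(-27,28,6); hi=[];l=[]
    for b0 in B:
        q=m&(abs(b-b0)<3)
        hi.append(a[q].max() if q.any() else np.nan); l.append(a[q].min() if q.any() else np.nan)
    hi=np.array(hi);l=np.array(l);g=~np.isnan(hi)
    print("  edges slopes",[np.degrees(-np.polyfit(B[g],e[g],1)[0]).round(2) for e in(hi,l)],np.nanmean(hi),np.nanmean(l))
# cheek/base straight edges in top intensity image
f=cv2.resize(t["frame"][170:245,235:315],None,fx=6,fy=6,interpolation=cv2.INTER_CUBIC); g=cv2.cvtColor(f,cv2.COLOR_BGR2GRAY)
L=cv2.createLineSegmentDetector().detect(g)[0][:,0]
for x0,y0,x1,y1 in L:
    ln=np.hypot(x1-x0,y1-y0)
    if ln>110:
        for z in(.068,):
            p=px2w(t,x0/6+235-.42,y0/6+170-.42,z=z);q=px2w(t,x1/6+235-.42,y1/6+170-.42,z=z); d=q-p
            an=np.degrees(np.arctan2(d[1],d[0]))%90
            print("LSD",ln.round(),((x0+x1)/2/6+235).round(1),((y0+y1)/2/6+170).round(1),"yaw",(an-90).round(2))
E
```

```text
top cheek -1 35 slope deg 0.21 b -48.3 a -61.1 55.1
top cheek 1 34 slope deg 0.46 b 51.4 a -60.2 57.2
top lip slope -1.18 a range [-13.    5.8  13.9] b [-27.9  30.6]
   a -24 13 [17. 20. 50.]
   a -21 8 [17. 48. 50.]
   a -18 11 [15. 47. 50.]
   a -15 17 [ 17.  50. 102.]
   a -12 58 [ 34.  63. 100.]
   a -9 30 [ 21.  79. 100.]
   a -6 9 [92. 94. 96.]
   a -3 8 [86. 88. 92.]
   a 0 11 [75. 79. 95.]
   a 3 29 [74. 88. 93.]
   a 6 22 [89. 93. 98.]
   a 9 19 [ 94.  98. 101.]
   a 12 14 [ 94.  99. 103.]
   a 24 1 [49. 49. 49.]
  edges slopes [np.float64(-0.17), np.float64(-1.46)] 13.402891045626243 -11.694411846185009
side cheek -1 58 slope deg 0.18 b -51.0 a -64.0 55.6
side cheek 1 61 slope deg 0.06 b 48.6 a -65.3 51.6
side lip slope -0.61 a range [-13.8   6.6  13. ] b [-31.9  28.5]
   a -24 5 [48. 50. 51.]
   a -21 2 [48. 50. 52.]
   a -18 7 [48. 49. 72.]
   a -15 45 [32. 61. 99.]
   a -12 150 [32. 63. 90.]
   a -9 87 [22. 64. 89.]
   a -6 9 [42. 89. 90.]
   a -3 2 [44. 53. 62.]
   a 0 10 [88. 91. 93.]
   a 3 36 [66. 92. 97.]
   a 6 26 [ 93.  96. 100.]
   a 9 19 [ 96.  99. 102.]
   a 12 5 [ 98. 100. 100.]
   a 15 1 [98. 98. 98.]
  edges slopes [np.float64(-2.21), np.float64(-0.91)] 12.173746594025575 -13.35911068580154
LSD 230.0 292.2 210.8 yaw -21.42
LSD 168.0 270.6 220.8 yaw -21.23
LSD 152.0 270.0 218.1 yaw -21.77
LSD 180.0 282.4 189.4 yaw -21.64
LSD 167.0 261.4 201.5 yaw -21.16
```

```bash
cat > to.py <<'E'
import sys
from h import *
def to(x,y,z,yaw,o=None):
    o=o or monitor.get_obs(); p=np.array(o["tool_pos"]); w=o["tool_rot"]; 
    from scipy.spatial.transform import Rotation as R
    M=R.from_euler("xyz",w,degrees=True).as_matrix()
    d=M.T@(np.array([x,y,z])-p); dy=(yaw-w[2]+180)%360-180
    print("t",round(o["time_s"],2),"pos",p.round(4),"rot",np.round(w,2),"F",np.round(o["force"],2),"T",np.round(o["wrist_torque"],3),"w",round(o["grip_width"],4),"q",np.round(o["qpos"],0)[[0,6]])
    print("  shift",d.round(4).tolist(),"turn",round(-np.radians(dy),4),"dyaw",round(dy,2))
if __name__=="__main__":
    a=list(map(float,sys.argv[1:]))
    for i in range(0,len(a),4): to(*a[i:i+4])
E
python3 to.py 0.379 -0.447 0.223 50
```

```text
t 0.9 pos [ 0.1436 -0.634   0.2226] rot [179.99   0.    12.77] F [-0.28  0.25 -1.11] T [ 0.017 -0.029  0.038] w 0.0869 q [78. -3.]
  shift [0.2709, -0.1303, -0.0004] turn -0.6498 dyaw 37.23
```

>>> servo_tool:
  targets:
    - [100, 0.054, -0.026, 0, -0.13]
    - [100, 0.108, -0.052, 0, -0.26]
    - [100, 0.162, -0.078, 0, -0.39]
    - [100, 0.216, -0.104, 0, -0.52]
    - [100, 0.27, -0.13, 0, -0.65]

```text
time_s: 1.52
tool_pos: [0.3795, -0.4463, 0.2229]
tool_rot: [180.0, 0.0, 50.2]
force: [-0.0, -1.0, 0.0]
grip_width: 0.0872
```

```bash
python3 to.py 0.52 -0.20 0.223 80
```

```text
t 1.52 pos [ 0.3795 -0.4463  0.2229] rot [1.7995e+02 3.0000e-02 5.0240e+01] F [-0.03 -1.04  0.02] T [-0.103 -0.057 -0.015] w 0.0872 q [63.  4.]
  shift [0.2791, -0.0495, -0.0003] turn -0.5194 dyaw 29.76
```

>>> servo_tool:
  targets:
    - [100, 0.056, -0.01, 0, -0.104]
    - [100, 0.112, -0.02, 0, -0.208]
    - [100, 0.168, -0.03, 0, -0.312]
    - [100, 0.224, -0.04, 0, -0.416]
    - [100, 0.28, -0.05, 0, -0.52]

```text
time_s: 2.15
tool_pos: [0.5206, -0.1993, 0.2229]
tool_rot: [180.0, 0.0, 80.0]
force: [0.3, 0.8, -0.1]
grip_width: 0.087
```

```bash
python3 to.py 0.535 0.09 0.223 92.2
```

```text
t 2.15 pos [ 0.5206 -0.1993  0.2229] rot [1.7995e+02 4.0000e-02 7.9980e+01] F [ 0.26  0.85 -0.07] T [-0.039 -0.114 -0.025] w 0.087 q [47.  4.]
  shift [0.2874, -0.0362, -0.0003] turn -0.2133 dyaw 12.22
```

>>> servo_tool:
  targets:
    - [100, 0.058, -0.007, 0, -0.043]
    - [100, 0.115, -0.014, 0, -0.085]
    - [100, 0.172, -0.022, 0, -0.128]
    - [100, 0.23, -0.029, 0, -0.17]
    - [100, 0.287, -0.036, 0, -0.213]

```text
time_s: 2.78
tool_pos: [0.5352, 0.0897, 0.2229]
tool_rot: [179.9, 0.0, 92.1]
force: [1.7, 0.1, 1.0]
grip_width: 0.0871
```

```bash
python3 to.py 0.487 0.252 0.17 92.2
```

```text
t 2.77 pos [0.5352 0.0897 0.2229] rot [1.7994e+02 4.0000e-02 9.2060e+01] F [1.73 0.06 0.95] T [-0.036 -0.131 -0.034] w 0.0871 q [ 29. -15.]
  shift [0.164, -0.0424, 0.0528] turn -0.0024 dyaw 0.14
```

>>> servo_tool:
  targets:
    - [100, 0.055, -0.014, 0, -0.002]
    - [100, 0.11, -0.028, 0, -0.002]
    - [100, 0.164, -0.042, 0, -0.002]
    - [100, 0.164, -0.042, 0.04, -0.002]
    - [100, 0.164, -0.042, 0.053, -0.002]

```text
time_s: 3.4
tool_pos: [0.4862, 0.2499, 0.1676]
tool_rot: [-179.8, 0.1, 92.2]
force: [1.0, -1.8, 0.6]
grip_width: 0.0868
```

```bash
python3 - <<'E'
from geo import *
from to import to
t=cam("top"); s=cam("side")
cv2.imwrite("pics/g1.png",np.hstack([cv2.resize(t["frame"][180:235,100:170],None,fx=5,fy=5,interpolation=2)[:275,:350],cv2.resize(s["frame"][200:310,130:220],None,fx=4,fy=4,interpolation=2)[:275,:360]]))
cv2.imwrite("pics/g1s.png",cv2.resize(s["frame"][180:300,110:240],None,fx=5,fy=5,interpolation=2))
to(.487,.252,.104,92.2)
E
```

```text
t 3.5 pos [0.4871 0.2489 0.1682] rot [-1.7984e+02  8.0000e-02  9.2040e+01] F [ 0.36 -0.09  0.11] T [-0.03  -0.094 -0.013] w 0.0869 q [ 16. -37.]
  shift [0.0032, 0.0002, 0.0642] turn -0.0028 dyaw 0.16
```

View pics/g1s.png

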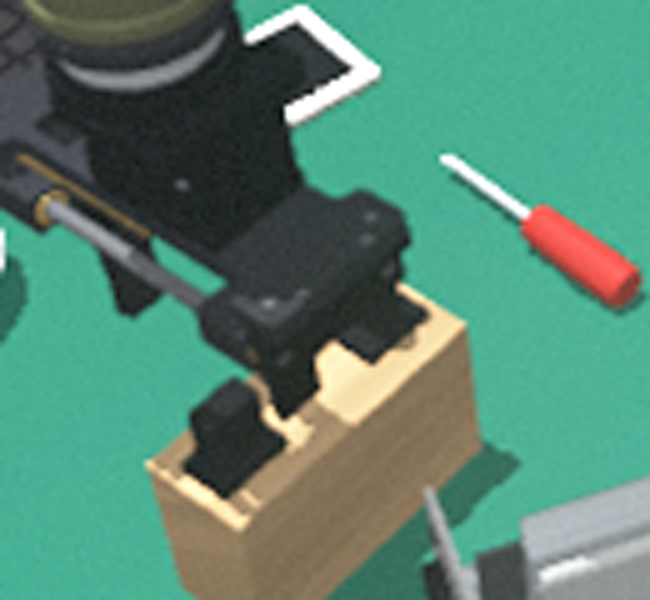

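```bash
python3 - <<'E'
from geo import *
s=dict(np.load("side0.npz"));t=dict(np.load("top0.npz"))
for p in([.487,.249,.168],[.443,.249,.168],[.531,.249,.168],[.487,.252,.14]):
    print(p,(w2px(s,p)-[110,180])*5,w2px(t,p))
o=monitor.get_obs(); print(o["tool_pos"],o["tool_rot"],o["qpos"])
E
```

```text
[0.487, 0.249, 0.168] [211.313138   347.54548518] [123.33048319 199.36512338]
[0.443, 0.249, 0.168] [280.35925783 397.34362843] [122.48014976 214.15864177]
[0.531, 0.249, 0.168] [145.25899344 299.9052447 ] [124.16988968 184.76170448]
[0.487, 0.252, 0.14] [216.05994444 393.3143567 ] [124.75240026 201.2306485 ]
[0.48707989 0.24887692 0.16815742] [-1.79838893e+02  7.99928073e-02  9.20374853e+01] [ 15.56187574  13.65203245 -51.28668783 100.49404862  11.18425333
  71.38503773 -36.52848915]
```

View pics/g1.png

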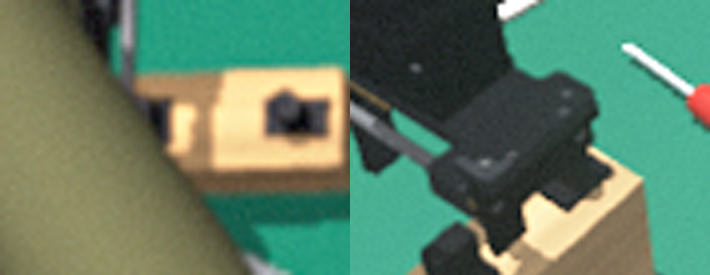

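>>> servo_tool:
  targets:
    - [100, 0.003, 0, 0.02, -0.003]
    - [100, 0.003, 0, 0.04, -0.003]
    - [100, 0.003, 0, 0.056, -0.003]
    - [100, 0.003, 0, 0.062, -0.003]

```text
time_s: 4.0
tool_pos: [0.4867, 0.2529, 0.1059]
tool_rot: [-179.9, 0.0, 92.3]
force: [0.4, -0.3, -0.6]
grip_width: 0.0869
```

```bash
python3 to.py 0.487 0.252 0.105 92.2
```

```text
t 4.0 pos [0.4867 0.2529 0.1059] rot [-1.7988e+02  4.0000e-02  9.2290e+01] F [ 0.37 -0.27 -0.62] T [-0.08  -0.105  0.036] w 0.0869 q [ 13. -40.]
  shift [-0.0009, 0.0003, 0.0009] turn 0.0015 dyaw -0.09
```

>>> servo_tool:
  targets:
    - [15, 0, 0, 0, 0]
    - [15, 0, 0, 0, 0]
    - [15, 0, 0, 0, 0]
    - [15, 0, 0, 0, 0]
    - [15, 0, 0, 0, 0]
  grip_force: 35

```text
time_s: 4.62
tool_pos: [0.4875, 0.2534, 0.1077]
tool_rot: [180.0, 0.0, 92.3]
force: [0.0, -0.2, -0.1]
grip_width: 0.0452
```

```bash
python3 to.py 0.487 0.252 0.105 92.2
```

```text
t 4.62 pos [0.4875 0.2534 0.1077] rot [1.7998e+02 1.0000e-02 9.2290e+01] F [ 0.04 -0.16 -0.09] T [ 0.029 -0.107  0.006] w 0.0452 q [ 13. -40.]
  shift [-0.0014, -0.0006, 0.0027] turn 0.0015 dyaw -0.09
```

>>> servo_tool:
  targets:
    - [15, -0.001, 0, 0.002, 0]
    - [15, -0.001, 0, 0.0025, 0]
    - [15, -0.001, 0, 0.0025, 0]
    - [15, -0.001, 0, 0.0025, 0]
    - [15, -0.001, 0, 0.0025, 0]
  grip_force: 35

```text
time_s: 5.25
tool_pos: [0.4874, 0.2524, 0.1049]
tool_rot: [-180.0, 0.0, 92.3]
force: [0.1, 0.0, -1.3]
grip_width: 0.0178
```

```bash
python3 to.py 0.487 0.252 0.2 92.2
```

```text
t 5.25 pos [0.4874 0.2524 0.1049] rot [-1.7999e+02  1.0000e-02  9.2290e+01] F [ 0.1   0.01 -1.32] T [ 0.012 -0.15  -0.026] w 0.0178 q [ 13. -40.]
  shift [-0.0004, -0.0004, -0.0951] turn 0.0016 dyaw -0.09
```

>>> servo_tool:
  targets:
    - [15, 0, 0, 0, 0]
    - [15, 0, 0, -0.01, 0]
    - [15, 0, 0, -0.03, 0]
    - [15, 0, 0, -0.06, 0]
    - [15, 0, 0, -0.1, 0]
  grip_force: 35

```text
time_s: 5.88
tool_pos: [0.4872, 0.2524, 0.2069]
tool_rot: [180.0, 0.0, 92.3]
force: [0.6, 0.2, -1.0]
grip_width: 0.0178
```

>>> servo_tool:
  targets:
    - [15, 0, 0, -0.03, 0]
    - [15, 0, 0, -0.05, 0]
    - [15, 0, 0, -0.05, 0]

```text
time_s: 6.25
tool_pos: [0.4884, 0.2534, 0.2579]
tool_rot: [179.7, -0.1, 92.3]
force: [-0.3, -0.1, -0.2]
grip_width: 0.018
```

```bash
python3 - <<'E'
from geo import *
from to import to
s=cam("side")
cv2.imwrite("pics/l1.png",cv2.resize(s["frame"][150:300,110:260],None,fx=4,fy=4,interpolation=2))
to(.55,.02,.255,80)
to(.4955,-.2075,.25,68.5)
E
```

```text
t 6.3 pos [0.4878 0.2528 0.2563] rot [ 1.7987e+02 -1.0000e-02  9.2300e+01] F [ 0.22  0.2  -0.82] T [-0.032 -0.128  0.018] w 0.0177 q [ 17. -34.]
  shift [-0.2351, 0.0528, 0.0013] turn 0.2147 dyaw -12.3
t 6.3 pos [0.4878 0.2528 0.2563] rot [ 1.7987e+02 -1.0000e-02  9.2300e+01] F [ 0.22  0.2  -0.82] T [-0.032 -0.128  0.018] w 0.0177 q [ 17. -34.]
  shift [-0.4602, -0.0108, 0.0061] turn 0.4154 dyaw -23.8
```

View pics/l1.png

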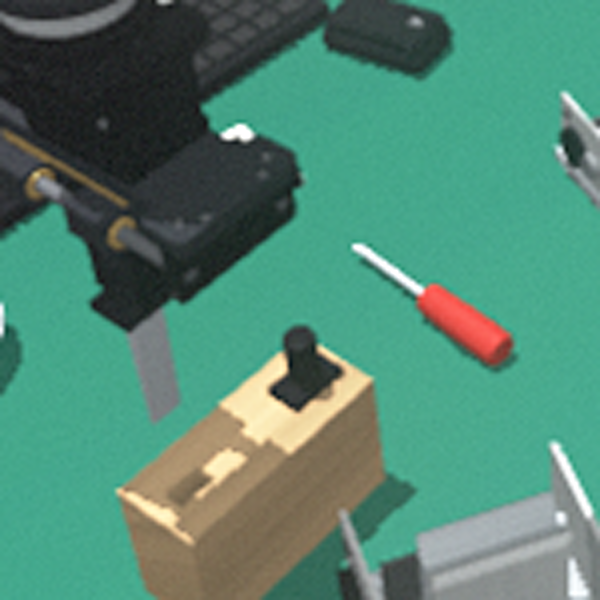

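The gauge is out of the rack and hanging upright: its blade shows at (155,370) and the left slot at (190,485) is empty. I'll carry it to the printer.

>>> servo_tool:
  targets:
    - [15, -0.03, 0.003, 0, 0.03]
    - [15, -0.08, 0.006, 0, 0.07]
    - [15, -0.135, 0.012, 0, 0.12]
    - [15, -0.19, 0.018, 0, 0.17]
    - [15, -0.24, 0.02, 0, 0.21]

```text
time_s: 6.92
tool_pos: [0.5165, 0.0111, 0.2541]
tool_rot: [-179.9, 0.0, 80.1]
force: [-0.6, 0.8, -0.9]
grip_width: 0.0175
```

```bash
python3 to.py .4955 -.2075 .25 68.5
```

```text
t 6.92 pos [0.5165 0.0111 0.2541] rot [-1.7993e+02  3.0000e-02  8.0130e+01] F [-0.61  0.81 -0.92] T [-0.036 -0.133  0.033] w 0.0175 q [ 35. -16.]
  shift [-0.219, 0.0168, 0.0042] turn 0.203 dyaw -11.63
```

>>> servo_tool:
  targets:
    - [15, -0.055, 0.004, 0, 0.05]
    - [15, -0.11, 0.008, 0, 0.1]
    - [15, -0.165, 0.013, 0, 0.15]
    - [15, -0.21, 0.016, 0, 0.19]
    - [15, -0.219, 0.017, 0, 0.203]

```text
time_s: 7.55
tool_pos: [0.4948, -0.2093, 0.2535]
tool_rot: [-179.9, 0.0, 68.2]
force: [0.3, -0.9, -1.4]
grip_width: 0.0177
```

>>> servo_tool:
  targets:
    - [15, 0, 0, 0, 0]
    - [15, 0, 0, 0, 0]

```text
time_s: 7.8
tool_pos: [0.4971, -0.2031, 0.2548]
tool_rot: [-180.0, -0.0, 68.8]
force: [-0.0, -0.2, -1.0]
grip_width: 0.0178
```

```bash
python3 - <<'E'
from geo import *
from to import to
s=cam("side");t=cam("top")
cv2.imwrite("pics/p1.png",cv2.resize(s["frame"][100:230,220:330],None,fx=4.5,fy=4.5,interpolation=2))
cv2.imwrite("pics/p1t.png",cv2.resize(t["frame"][160:250,230:330],None,fx=6,fy=6,interpolation=2))
to(.4955,-.2075,.215,68.5)
E
```

```text
t 7.9 pos [ 0.4972 -0.2034  0.2551] rot [-1.800e+02 -1.000e-02  6.881e+01] F [ 0.49  0.95 -1.31] T [-0.031 -0.088  0.017] w 0.0177 q [48. -4.]
  shift [-0.0044, -0.0001, 0.0401] turn 0.0054 dyaw -0.31
```

View pics/p1.png

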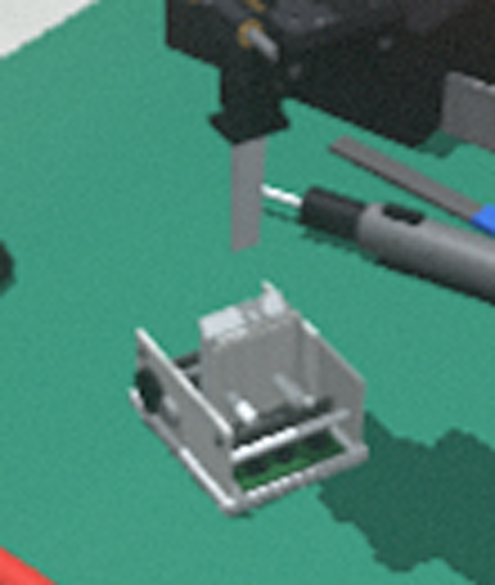

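View pics/p1t.png

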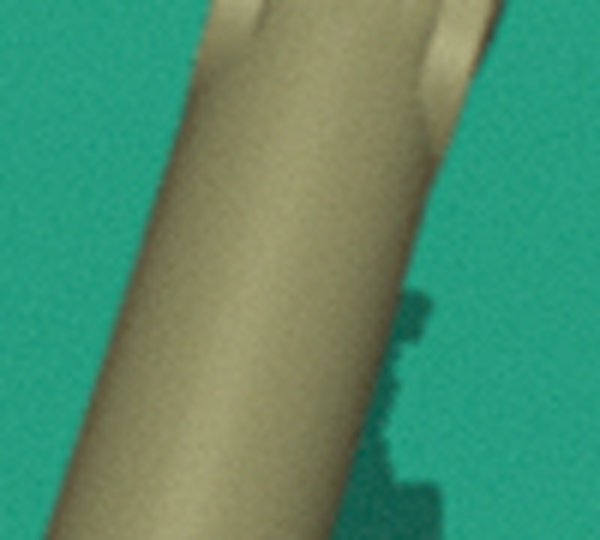

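```bash
python3 - <<'E'
from geo import *
s=cam("side")
yaw=np.radians(68.8-90); ey=np.array([-np.sin(yaw),np.cos(yaw),0])
def pr(p): return ((w2px(s,p)-[220,100])*4.5).round(1)
for z in(0,40,84):
    for b in(-.01,.01): print(z,b,pr(np.array([.4972,-.2034,.2551-.099+z/1000])+ey*b))
print("gap/lip",pr([.4955,-.2075,.101]))
P,F=cloud(s,(268,282,132,156)); m=(P[:,2]>.14)&(P[:,2]<.24)&(abs(P[:,0]-.497)<.03)&(abs(P[:,1]+.203)<.03)
Q=P[m]; 
for z0 in np.arange(.155,.24,.015):
    k=abs(Q[:,2]-z0)<.0075
    if k.any(): print(round(z0,3),k.sum(),Q[k].mean(0).round(4))
E
```

```text
0 -0.01 [255.8 240.9]
0 0.01 [228.6 250.5]
40 -0.01 [257.9 188.5]
40 0.01 [230.1 197.9]
84 -0.01 [260.4 128. ]
84 0.01 [231.9 137.3]
gap/lip [245.8 312.4]
0.155 9 [ 0.496  -0.2035  0.1599]
0.17 27 [ 0.4954 -0.2041  0.1706]
0.185 31 [ 0.4947 -0.205   0.1857]
0.2 29 [ 0.4954 -0.2036  0.2001]
0.215 32 [ 0.4951 -0.2029  0.2153]
0.23 28 [ 0.4948 -0.2022  0.2293]
```

>>> servo_tool:
  targets:
    - [15, -0.002, 0, 0.01, 0.005]
    - [15, -0.004, 0, 0.025, 0.005]
    - [15, -0.004, 0, 0.035, 0.005]
    - [15, -0.004, 0, 0.04, 0.005]
    - [15, -0.004, 0, 0.04, 0.005]

```text
time_s: 8.57
tool_pos: [0.4951, -0.2089, 0.2146]
tool_rot: [-180.0, -0.0, 68.3]
force: [-1.3, 0.6, -0.8]
grip_width: 0.0177
```

```bash
cat > avg.py <<'E'
from geo import *
from to import to
import sys
n=int(sys.argv[1]); A=[];
for i in range(n):
    o=monitor.get_obs(); A.append(np.r_[o["tool_pos"],o["tool_rot"][2],o["force"],o["wrist_torque"]])
    if i<n-1: s=imaging.read_camera("side")
A=np.array(A); print("t",round(o["time_s"],2),"rot",np.round(o["tool_rot"],2),"w",round(o["grip_width"],4)); print("mean",A.mean(0).round(4).tolist()); print("std",A.std(0).round(3).tolist())
yaw=np.radians(-21.5); ex=np.array([np.cos(yaw),np.sin(yaw)]); d=A[:,:2].mean(0)-[.4955,-.2075]
print("tip z",A[:,2].mean().round(4)-.099,"a,b mm",(d@ex*1000).round(2),(d@[-ex[1],ex[0]]*1000).round(2),"Fa",(A[:,4:6].mean(0)@ex).round(2))
if len(sys.argv)>2: cv2.imwrite(sys.argv[2],cv2.resize(s["frame"][130:220,230:320],None,fx=6,fy=6,interpolation=2))
E
python3 avg.py 8 pics/p2.png
```

```text
t 8.93 rot [1.7996e+02 1.0000e-02 6.8340e+01] w 0.0178
mean [0.4955, -0.2091, 0.2153, 68.346, -0.2436, 0.1529, -0.4715, -0.0273, -0.0713, 0.0026]
std [0.0, 0.0, 0.0, 0.003, 0.518, 0.287, 0.462, 0.025, 0.031, 0.023]
tip z 0.11629999999999999 a,b mm 0.55 -1.47 Fa -0.28
```

View pics/p2.png

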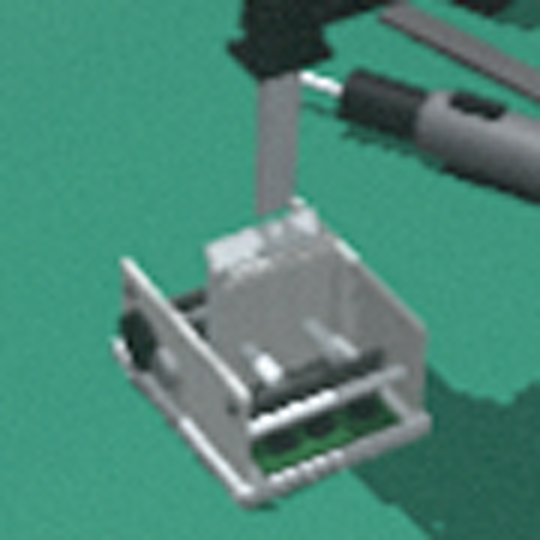

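The blade tip shows at (275,212), above the lips at (265,240), and it is lined up. I'll start down into the mouth.

>>> servo_tool:
  targets:
    - [15, 0, 0, 0.008, 0]
    - [15, 0, 0, 0.016, 0]
    - [15, 0, 0, 0.024, 0]
    - [15, 0, 0, 0.03, 0]
    - [15, 0, 0, 0.03, 0]

```text
time_s: 9.55
tool_pos: [0.4949, -0.2089, 0.1843]
tool_rot: [-179.9, -0.0, 68.3]
force: [0.3, -0.1, -0.8]
grip_width: 0.0177
```

```bash
python3 avg.py 4 pics/p3.png
```

```text
t 9.7 rot [1.7997e+02 1.0000e-02 6.8340e+01] w 0.0179
mean [0.4952, -0.209, 0.1849, 68.3444, -0.0453, 0.1365, -0.8934, -0.0415, -0.0786, -0.0065]
std [0.0, 0.0, 0.0, 0.001, 0.247, 0.421, 0.569, 0.026, 0.026, 0.019]
tip z 0.0859 a,b mm 0.3 -1.5 Fa -0.09
```

View pics/p3.png

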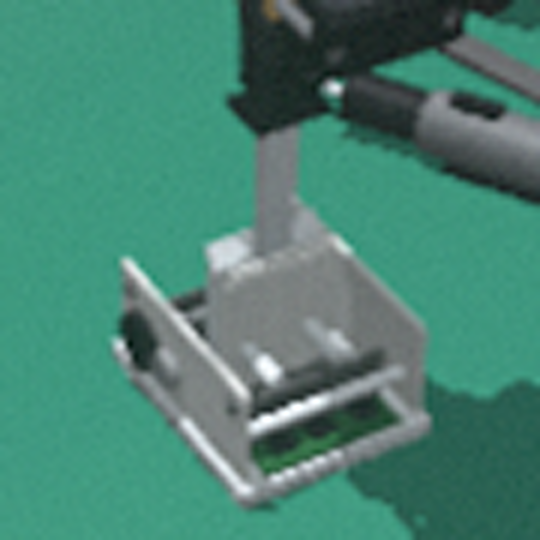

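The tip is between the lips at (275,250) with no side load. I'll go on down in small steps.

>>> servo_tool:
  targets:
    - [15, 0, 0, 0.005, 0]
    - [15, 0, 0, 0.009, 0]
    - [15, 0, 0, 0.013, 0]
    - [15, 0, 0, 0.016, 0]
    - [15, 0, 0, 0.016, 0]

```text
time_s: 10.32
tool_pos: [0.4951, -0.209, 0.1687]
tool_rot: [-180.0, 0.0, 68.3]
force: [-0.4, 0.1, -1.2]
grip_width: 0.0178
```

```bash
python3 avg.py 5
```

```text
t 10.53 rot [1.7998e+02 1.0000e-02 6.8350e+01] w 0.0178
mean [0.4953, -0.209, 0.169, 68.3453, -0.5365, 0.1503, -1.1258, -0.0346, -0.0606, 0.038]
std [0.0, 0.0, 0.0, 0.001, 0.45, 0.557, 0.435, 0.03, 0.062, 0.014]
tip z 0.07 a,b mm 0.37 -1.51 Fa -0.55
```

>>> servo_tool:
  targets:
    - [15, 0, 0, 0.002, 0]
    - [15, 0, 0, 0.004, 0]
    - [15, 0, 0, 0.005, 0]
    - [15, 0, 0, 0.005, 0]

```text
time_s: 11.02
tool_pos: [0.4952, -0.209, 0.1639]
tool_rot: [-180.0, 0.0, 68.3]
force: [0.7, 1.0, -1.4]
grip_width: 0.0179
```

```bash
python3 avg.py 5
```

```text
t 11.22 rot [1.7999e+02 1.0000e-02 6.8340e+01] w 0.0178
mean [0.4953, -0.2091, 0.164, 68.3431, 0.0672, -0.0345, -1.1123, -0.0469, -0.0551, -0.0134]
std [0.0, 0.0, 0.0, 0.001, 0.594, 0.538, 0.162, 0.028, 0.024, 0.011]
tip z 0.065 a,b mm 0.37 -1.52 Fa 0.08
```

>>> servo_tool:
  targets:
    - [15, 0, 0, 0.002, 0]
    - [15, 0, 0, 0.004, 0]
    - [15, 0, 0, 0.005, 0]
    - [15, 0, 0, 0.005, 0]

```text
time_s: 11.72
tool_pos: [0.4952, -0.209, 0.1589]
tool_rot: [-180.0, 0.0, 68.3]
force: [-0.4, -0.3, -0.2]
grip_width: 0.0181
```

```bash
python3 avg.py 5
```

```text
t 11.93 rot [1.800e+02 1.000e-02 6.834e+01] w 0.0177
mean [0.4953, -0.209, 0.159, 68.3433, 0.2887, -0.0477, -0.47, -0.0345, -0.0855, 0.0084]
std [0.0, 0.0, 0.0, 0.001, 0.45, 0.183, 0.398, 0.025, 0.038, 0.007]
tip z 0.06 a,b mm 0.35 -1.52 Fa 0.29
```

>>> servo_tool:
  targets:
    - [15, 0, 0, 0.002, 0]
    - [15, 0, 0, 0.003, 0]
    - [15, 0, 0, 0.004, 0]
    - [15, 0, 0, 0.004, 0]

```text
time_s: 12.42
tool_pos: [0.4953, -0.2091, 0.1549]
tool_rot: [-180.0, 0.0, 68.3]
force: [-0.4, -0.3, -1.2]
grip_width: 0.0176
```

```bash
python3 avg.py 5
```

```text
t 12.62 rot [180.     0.    68.34] w 0.0177
mean [0.4953, -0.2091, 0.155, 68.3423, 0.1645, -0.1613, -0.6902, -0.0316, -0.1082, -0.0005]
std [0.0, 0.0, 0.0, 0.0, 0.541, 0.19, 0.419, 0.04, 0.036, 0.023]
tip z 0.055999999999999994 a,b mm 0.38 -1.52 Fa 0.21
```

>>> servo_tool:
  targets:
    - [15, 0, 0, 0.002, 0]
    - [15, 0, 0, 0.003, 0]
    - [15, 0, 0, 0.004, 0]
    - [15, 0, 0, 0.004, 0]

```text
time_s: 13.12
tool_pos: [0.4953, -0.209, 0.151]
tool_rot: [180.0, 0.0, 68.3]
force: [0.2, 0.0, -0.2]
grip_width: 0.0179
```

```bash
python3 avg.py 5
```

```text
t 13.32 rot [180.     0.    68.34] w 0.0176
mean [0.4953, -0.209, 0.151, 68.3439, -0.0206, 0.0029, -0.0381, -0.0431, -0.1095, 0.0151]
std [0.0, 0.0, 0.0, 0.002, 0.401, 0.252, 0.126, 0.019, 0.028, 0.032]
tip z 0.05199999999999999 a,b mm 0.38 -1.5 Fa -0.02
```

>>> servo_tool:
  targets:
    - [15, 0, 0, 0.001, 0]
    - [15, 0, 0, 0.002, 0]
    - [15, 0, 0, 0.003, 0]
    - [15, 0, 0, 0.003, 0]

```text
time_s: 13.82
tool_pos: [0.4954, -0.2091, 0.1481]
tool_rot: [180.0, 0.0, 68.3]
force: [1.1, 0.5, 1.7]
grip_width: 0.0184
```

```bash
python3 avg.py 5
```

```text
t 14.03 rot [179.98   0.    68.34] w 0.0179
mean [0.4954, -0.2091, 0.1481, 68.3442, -0.0182, 0.0256, 1.889, -0.056, -0.0925, 0.0254]
std [0.0, 0.0, 0.0, 0.002, 0.548, 0.371, 0.757, 0.029, 0.017, 0.02]
tip z 0.049100000000000005 a,b mm 0.51 -1.53 Fa -0.03
```

Contact began at a tip height of about 53 mm, and the drag is growing by about 0.65 N/mm. I'll approach 5 N.

>>> servo_tool:
  targets:
    - [15, 0, 0, 0.001, 0]
    - [15, 0, 0, 0.002, 0]
    - [15, 0, 0, 0.0025, 0]
    - [15, 0, 0, 0.0025, 0]

```text
time_s: 14.52
tool_pos: [0.4954, -0.2091, 0.1456]
tool_rot: [180.0, 0.0, 68.3]
force: [-0.2, -0.4, 3.7]
grip_width: 0.0179
```

```bash
python3 avg.py 10 pics/p4.png
```

```text
t 14.97 rot [1.7998e+02 1.0000e-02 6.8340e+01] w 0.0177
mean [0.4954, -0.2091, 0.1456, 68.343, 0.0293, -0.2196, 3.6818, -0.0261, -0.0745, 0.011]
std [0.0, 0.0, 0.0, 0.002, 0.431, 0.344, 0.4, 0.032, 0.028, 0.014]
tip z 0.0466 a,b mm 0.46 -1.53 Fa 0.11
```

>>> servo_tool:
  targets:
    - [15, 0, 0, 0.0004, 0]
    - [15, 0, 0, 0.0008, 0]
    - [15, 0, 0, 0.0008, 0]
    - [15, 0, 0, 0.0008, 0]
    - [15, 0, 0, 0.0008, 0]

```text
time_s: 15.6
tool_pos: [0.4953, -0.209, 0.1447]
tool_rot: [180.0, 0.0, 68.3]
force: [0.2, 0.1, 3.6]
grip_width: 0.018
```

```bash
python3 avg.py 14 pics/p5.png
```

```text
t 16.25 rot [-180.      0.     68.34] w 0.0179
mean [0.4953, -0.2091, 0.1447, 68.343, 0.3129, 0.1098, 3.9677, -0.0615, -0.1483, 0.0241]
std [0.0, 0.0, 0.0, 0.001, 0.496, 0.645, 0.434, 0.033, 0.031, 0.033]
tip z 0.04569999999999999 a,b mm 0.36 -1.53 Fa 0.25
```

View pics/p5.png

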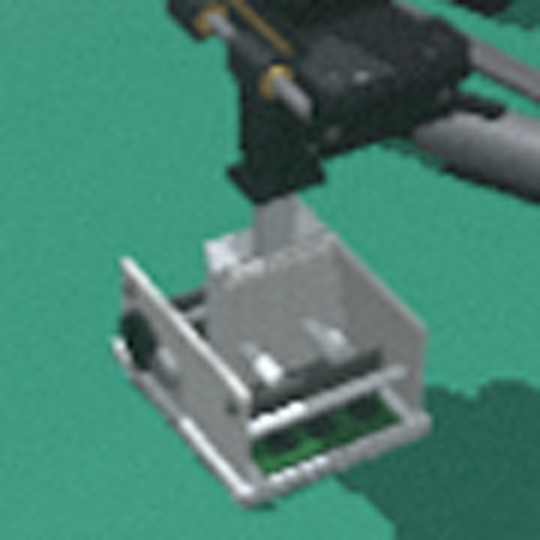

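The gauge is upright in the gap with its blade at (275,225) between the plates. The drag is 3.97 N against a free baseline of about -0.83 N, so about 4.8 N net, and nothing is moving. Handing in.

```bash
python3 -c "
from cell import ticket; print(ticket.sign_off())"
```

```text
the job is handed in; nothing more can be done
None
```

I took the square-handled taper gauge out of the rack, carried it over the flat gauge and slid it upright between the plates of the smallest printer. That printer measured about 103 mm high, against 130 mm for the two look-alikes. I handed the job in at about 16 s, still holding the gauge there; it reports no verdict.

- **Drag:** both plates touched the blade with the tip about 37 mm below the mouth, and the drag then grew by about 0.65 N/mm. At the final depth, about 44 mm below the mouth, the push-back was about 4.8 N. That is 3.97 N averaged over 14 readings, less a free baseline of about -0.83 N. Single readings scatter by about 0.4 N.
- **Pose:** the gauge is upright and still. Its direction matches the plates to within about 0.3°, side force is about 0.3 N, and there is hardly any twist.
- **Camera check:** in the last side view the blade is between the plates, and nothing else in that view has moved. The arm blocked the top camera at the printer, so the insertion was checked only from the side.
- **Disagreements:** the network's printer position from the side camera was clearly wrong, and its two gap points differed by about 12 mm. I used the depth data and known sizes instead.

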